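# Zero the gauge readout behind its push-latch cover

## Task

Zero the gauge readout: gently press down the front edge of the console's push-latch cover so that it pops open by itself, press the round button underneath all the way in and let it come back, then push the cover down until it latches shut again. Leave the square button alone, and do not lift or shift any of the gauges and other things lying around.

Things in the scene. Friction and masses are not known exactly. Their poses are not given: they have to be found in the camera images.
- console: grey console fixed to the table, 210 mm deep (x), 320 mm wide (y); origin on the table under it, x axis from its front edge to its back, y left, z up. Decks either side, 50 mm high, carry a gauge each. Cheeks at y = +-67 mm, 10 mm thick, 88 mm high, flank the cover; a 68 mm high sill lies under its free edge; behind the hinge (x 63 to 109 mm) a block 88 mm high with a dark window
- cover (a joint): hinge angle of the cover: 0 latched shut, level, upper face 88 mm above the table; grows as the front edge rises, to 1.75 rad fully open; stop at -0.09 (front edge 13 mm down). Pressed from 0 to past -0.08 and let go it springs open by itself in about 1.5 s; pushed from open to past -0.08 and let go it rises to 0 and stays latched. 3 to 6 N at the front edge move it; solid at the stop
- cover_press (a point): point to press, moves with the cover, a flat aluminium plate 150 mm from hinge axis to free front edge, 120 mm wide, 6 mm thick: on its upper (outer) face, midway across, 135 mm from the hinge axis, 15 mm from the free edge; z axis is the normal out of that face, x axis points along the cover to the hinge, y to the console's left
- cover_hinge (a point): midpoint of the hinge axis at the cover's far (back) edge, 85 mm above the table and 60 mm behind the console's origin; the axis is the console's y axis; attitude turns with the cover
- round_button (a joint): travel of the round button, 0 = out, 0.006 m = fully in (5 N); springs back
- round_button_top (a point): centre of the top face of the round grey button, 28 mm across on a black round housing of 44 mm, top 68 mm above the table, under the cover 105 mm in front of the hinge axis, 30 mm left or right of the middle
- square_button (a joint): travel of the square button, 0 = out, 0.006 m = fully in; to be left alone
- square_button_top (a point): centre of the top face of the square grey button, 25 mm wide on a black square housing of 44 mm, at the same height and depth beside the round one, 60 mm from it; which one is left varies
- ring_gauge: loose dark steel ring 68 mm across, 22 mm high, standing on the console's left deck; origin at the centre of its underside; leave it
- plug_gauge: loose steel plug, 32 mm across and 45 mm high, on the console's right deck; origin at the centre of its underside; leave it
- small_ring: loose dark steel ring 54 mm across, 18 mm high, on the table; leave it
- bore_micrometer: loose cylindrical inside micrometer 175 mm long, 28 mm thick, lying on the table; leave it
- caliper: loose caliper 200 mm long, 14 mm high, lying on the table; leave it
- cleaner_bottle: loose bottle 50 mm across, 130 mm high; leave it
- pen_cup: loose open cup 70 mm across, 90 mm high; leave it

How it is judged (in metres and radians):
On the way, in this order (a step that is already met when the one before it is completed fails the run):
1. the cover is pressed in at its front edge (value of joint cover below -0.06 rad), for 0.02 s.
2. the cover has sprung open by itself, not touched by the robot (value of joint cover above 1.5 rad and contact force between each of the arm, the fingers and cover below 0.3 N), for 0.1 s.
3. the round button is pressed in (at least 4.5 of its 6 mm) (value of joint round_button above 0.0045 m), for 0.02 s.
4. the cover is pushed down past its latched position (value of joint cover below -0.06 rad), for 0.02 s.
At the end, for the whole second after the job is handed in: The cover is latched shut at rest (within 0.03 rad of 0), both buttons are out (within 1.5 mm), and the gauges on the console's decks are within 20 mm of where they stood (value of joint cover between -0.03 and 0.03 rad and velocity of joint cover between -0.05 and 0.05 rad/s and value of joint each of round_button, square_button below 0.0015 m and distance of each of ring_gauge, plug_gauge from where it was at the start of the episode below 0.02 m); the robot touches nothing.
It fails at once if the square button is pressed more than 3 mm (value of joint square_button above 0.003 m).
It fails at once if the cover is pressed roughly, with more than 45 N (contact force between any of the fingers, the arm and cover above 45 N).
It fails at once if a bystander is shifted, lifted or carried more than 20 mm (distance of any of ring_gauge, plug_gauge, small_ring, bore_micrometer, caliper, cleaner_bottle, pen_cup from where it was at the start of the episode above 0.02 m).
It also fails if it takes over 59 s, if anything falls off the work surface, if the arm or the gripper's body presses on something with over 40 N, if the wrist force passes 120 N, or if a joint passes its speed limit or range.

## Robot

A 7-joint arm with a two-finger parallel gripper is mounted at the origin on the work surface. World frame = base frame: x ahead of the robot, y to its left, z up, the work surface at z = 0. Lengths are in m, angles in degrees, forces in N, time in s.
With the tool pointing down it reaches from about 0.425 to 0.925 m from the base axis. Payload 6.8 kg.
Tool frame: the origin (TCP) lies midway between the tips of the shut fingers; the grasp point (between the pads) lies arm.grasp_offset behind it (arm.grasp_offset is the distance from the TCP to the grasp point, in m); z points along the fingers, y is the direction in which the jaws open and shut (so a half turn about z gives the same grasp; the last joint's range is limited). The gripper opens to 85 mm and grips with 20 to 120 N. Pads are 22 mm wide; open, the fingers measure 114 mm over their backs; the gripper's body (76 mm by 85 mm) begins 54 mm behind the grasp point. The pads swing forward as they close: fully open they stand 13 mm farther back than shut.
Start: joints at [-77.24, 27.33, 1.283, 89.118, -0.659, 63.558, -4.761], TCP at [0.219, 0.638, 0.231] pointing down, gripper open.
Joint ranges: [-169.35, 169.35], [-19.33, 120.38], [-80.79, 83.38], [13.8, 139.57], [-78.32, 258.32], [9.67, 109.79], [-169.56, 169.56]. Speed limits (degrees/s): [136.94, 136.94, 180, 180, 180, 180, 180].

## Interface

Orientations are given as [roll, pitch, yaw] about the fixed x, y, z axes, in that order (R = Rz(yaw) Ry(pitch) Rx(roll)).
In Python, from station import arm gives the robot as it stands. The module is installed in compiled form; this text tells all that it offers. Calls block until the motion is done:
- arm.movep(position, orientation): joint-space move of the TCP to a pose.
- arm.line_to(position, attitude=None, vel=0.15): straight line of the TCP; attitude=None keeps the orientation; vel is the mean speed in m/s.
- arm.move_j(angles): joint-space move.
- arm.command_gripper(opening): finger opening in m; the grip force is fixed at half the most; returns when the fingers have stopped.
- arm.sleep(seconds).
- arm.inverse_kinematics(position, orientation): joint angles nearest the present ones, or None.
- arm.read_camera(name): name is "scene" or "top" or "wrist"; returns a dict with "img" (480x640x3 uint8, red, green, blue), "mtx" (3x3 intrinsics, pixels), "dist" ([k1, k2, p1, p2, k3] as OpenCV has them; the pictures are not rectified), "extrinsics" (4x4, takes a point from world to camera coordinates). Camera axes: x right, y up, looking along -z (the intrinsics and any distortion apply to the point x, -y, -z); pixel columns grow to the right and rows downward; lengths in m; the calibration is good to about 2 mm. A picture is of the moment at which its call begins. There is no depth.
A pose or a line that the arm cannot do raises arm.Unreachable and nothing moves.
- arm.finish_job(): hands the job in, once; it reports no verdict.
Readings, each from a call of its own:
- arm.current_t(): time.
- arm.current_q(): joint angles.
- arm.current_joint_vel(): joint speeds.
- arm.current_effort(): joint torques, N m.
- arm.current_position(): TCP position.
- arm.current_orientation(): TCP orientation.
- arm.current_contact_force(): force on the tool from outside, world axes, zero at the start.
- arm.current_torque(): the same for the moment, N m.
- arm.current_gripper_width(): finger opening in m.
Only numpy, scipy, OpenCV 4.12 (cv2) and the standard library are available. Lean on these libraries where they do the work, as an engineer would, in place of code of your own. Each camera call takes 0.05 s, during which the arm holds its last target. There are 200 camera calls.

## Working session

There is one attempt and no reset: what is moved stays moved. The work goes in short steps, each a Python script; the robot and the scene stay as the last script left them, time stands still between calls to the robot, and variables do not carry over. Pictures are saved under pics/ and viewed, about 8 in all and at most 12, crops included, and the job is handed in when it is done.

```bash
mkdir -p pics; cat > h.py <<'E'
import numpy as np, cv2
from station import arm
def snap(n,f=None):
    c=arm.read_camera(n)
    if f: cv2.imwrite('pics/'+f,c['img'][:,:,::-1])
    return c
def ray(c,uv):
    p=cv2.undistortPoints(np.array([[uv]],float),c['mtx'],np.array(c['dist'],float)).ravel()
    E=np.array(c['extrinsics']);R=E[:3,:3];o=-R.T@E[:3,3]
    return o,R.T@np.array([p[0],-p[1],-1.])
def onz(c,uv,z):
    o,d=ray(c,uv); return o+d*(z-o[2])/d[2]
def proj(c,P):
    E=np.array(c['extrinsics']);q=E[:3,:3]@np.array(P,float)+E[:3,3]
    q=np.array([q[0],-q[1],-q[2]])
    return cv2.projectPoints(q[None],np.zeros(3),np.zeros(3),c['mtx'],np.array(c['dist'],float))[0].ravel()
E
python3 - <<'E'
from h import *
for n in ("scene","top"):
    c=snap(n,n+"1.png"); print(n,ray(c,(320,240)))
print(arm.current_t(),arm.grasp_offset)
E
```

```text
scene (array([ 1.59588953, -0.1414385 ,  0.80399659]), array([-0.83746015,  0.09132217, -0.53891888]))
top (array([ 0.34890851, -0.03126813,  1.03870479]), array([ 0.15356545,  0.01290493, -0.98813602]))
0.1 0.0187
```

View pics/top1.png

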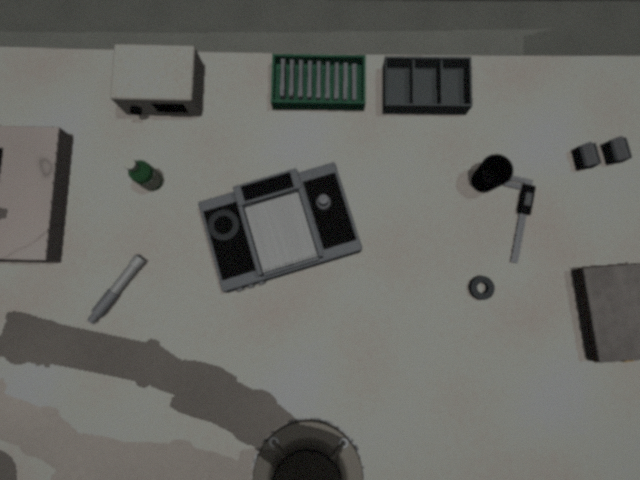

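View pics/scene1.png

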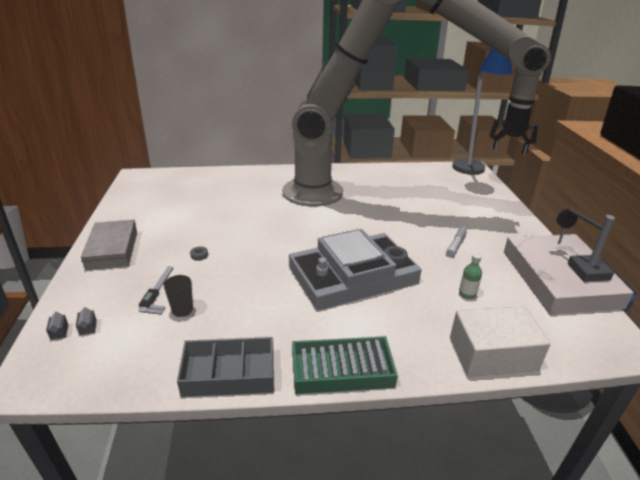

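The top view shows the console around pixel (280,228), turned by some 15–20°. The cover is the light plate between about (245,207), (299,190), (317,248) and (262,271). The ring gauge is at (223,223) on the left deck and the plug gauge at (323,201) on the right. In the scene view the cover is shut. Next I measure the cover.

```bash
python3 - <<'E'
from h import *
c=snap("top"); g=cv2.cvtColor(c['img'],cv2.COLOR_RGB2GRAY)
print(g[230,190:380:4]); 
m=(g>140).astype(np.uint8) if 0 else None
for t in (110,120,130,140,150,160):
    n,l,s,ce=cv2.connectedComponentsWithStats((g>t).astype(np.uint8),connectivity=4)
    k=l[230,280]; print(t,s[k])
    if k and s[k][4]<8000:
        r=cv2.minAreaRect(np.argwhere(l==k)[:,::-1].astype(np.float32)); P=[onz(c,p,.088)[:2] for p in cv2.boxPoints(r)]
        print(cv2.boxPoints(r).round(1).tolist(),np.round(P,4).tolist(),np.round([np.linalg.norm(P[i]-P[i-1]) for i in range(4)],4))
cv2.imwrite('pics/crop.png',cv2.resize(c['img'][150:300,185:375,::-1],None,fx=4,fy=4,interpolation=cv2.INTER_CUBIC))
E
```

```text
[122 123 124 118  75  44  40   1  17   8  30  43  22  13  79  76 120 117
 124 121 125 121 123 121 120 117 115 119 121 120  77  80  39  13  15   7
  10  12   8   4  13  70 122 125 127 123 125 121]
110 [ 246  194   69   76 3487]
[[244.60000610351562, 208.0], [297.0, 192.3000030517578], [315.79998779296875, 254.89999389648438], [263.3999938964844, 270.6000061035156]] [[0.5632, 0.1431], [0.5994, 0.0323], [0.4649, -0.0105], [0.4301, 0.0985]] [0.1404 0.1166 0.1411 0.1144]
120 [258 204  39  63 902]
[[243.39999389648438, 211.39999389648438], [275.3999938964844, 199.39999389648438], [297.20001220703125, 257.5], [265.20001220703125, 269.5]] [[0.5559, 0.1454], [0.5832, 0.0781], [0.4586, 0.0284], [0.4323, 0.0947]] [0.1336 0.0727 0.1341 0.0713]
130 [     0      0    640    480 307198]
140 [     0      0    640    480 307200]
150 [     0      0    640    480 307200]
160 [     0      0    640    480 307200]
```

View pics/crop.png

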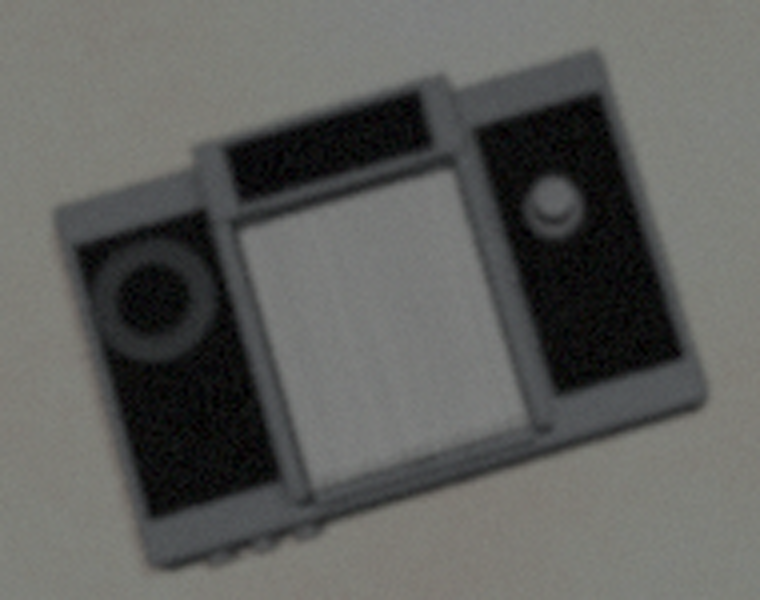

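The crop shows the cover face corners at crop pixels (240,227), (455,168), (528,430) and (312,490). The sill strip lies in front of the face and the dark window behind it.

```bash
python3 - <<'E'
from h import *
c=snap("top")
P=[onz(c,(185+x/4-.4,150+y/4-.4),.088)[:2] for x,y in((240,227),(455,168),(528,430),(312,490))]
P=np.array(P);print(P.round(4),[np.linalg.norm(P[i]-P[i-1]).round(4) for i in range(4)])
back=(P[0]+P[1])/2;front=(P[2]+P[3])/2;l=P[0]-P[1]+P[3]-P[2]
print('yaws',np.degrees(np.arctan2(*(back-front)[::-1])),np.degrees(np.arctan2(-l[0],l[1])),'c',P.mean(0))
# console outer corners: deck height .05
Q=np.array([onz(c,(185+x/4-.4,150+y/4-.4),.05)[:2] for x,y in((57,212),(598,50),(706,395),(152,560))])
print(Q.round(4),[np.linalg.norm(Q[i]-Q[i-1]).round(4) for i in range(4)],Q.mean(0))
l=Q[0]-Q[1]+Q[3]-Q[2];d=Q[0]+Q[1]-Q[2]-Q[3];print(np.degrees(np.arctan2(-l[0],l[1])),np.degrees(np.arctan2(d[1],d[0])))
E
```

```text
[[ 0.5668  0.1433]
 [ 0.601   0.0294]
 [ 0.4602 -0.0123]
 [ 0.4269  0.1   ]] [np.float64(0.1465), np.float64(0.1189), np.float64(0.1469), np.float64(0.1171)]
yaws 16.85573576588554 16.616815428280574 c [0.5137111  0.06507599]
[[ 0.5823  0.2519]
 [ 0.6805 -0.0471]
 [ 0.4855 -0.1087]
 [ 0.3908  0.1901]] [np.float64(0.2012), np.float64(0.3147), np.float64(0.2045), np.float64(0.3134)] [0.53478056 0.07157778]
17.872458891732624 17.71291918589651
```

```bash
cat >> h.py <<'E'
from scipy.spatial.transform import Rotation as Ro
O=np.array([.529,.0697]);YAW=17.2
def W(x,y,z):
    a=np.radians(YAW); return [O[0]+x*np.cos(a)-y*np.sin(a),O[1]+x*np.sin(a)+y*np.cos(a),z]
def att(tilt=0,flip=0):
    "tool down; tilt>0 leans the tool's top towards the console front"
    R=Ro.from_euler('z',YAW,degrees=True)*Ro.from_euler('y',-tilt,degrees=True)*Ro.from_euler('x',180,degrees=True)*Ro.from_euler('z',180*flip,degrees=True)
    return R.as_euler('xyz',degrees=True).tolist()
E
python3 - <<'E'
from h import *
for flip in(0,1):
  for nm,p,t in [('press',(-.073,0,.08),0),('press',(-.073,0,.08),15),('pressA',(-.073,0,.08),-20),('ret',(-.12,0,.15),0),('ret',(-.12,0,.15),-20),('ret',(-.12,0,.2),20),('retup',(-.1,0,.3),0),('btn',(-.045,.03,.06),0),('btn',(-.045,-.03,.06),0),('btnt',(-.045,-.03,.06),15),('behind',(.13,0,.19),0),('high',(.13,0,.32),0),('highfront',(-.05,0,.32),0),('behindt',(.13,0,.19),-20)]:
    q=arm.inverse_kinematics(W(*p),att(t,flip)); print(flip,nm,t,None if q is None else np.round(q).tolist())
print(att(0),att(15),arm.current_orientation(),arm.current_contact_force())
E
```

```text
0 press 0 [-47.0, 25.0, 41.0, 127.0, -28.0, 37.0, -58.0]
0 press 15 [-50.0, 21.0, 45.0, 138.0, -54.0, 20.0, -32.0]
0 pressA -20 [-43.0, 36.0, 38.0, 113.0, -21.0, 60.0, -65.0]
0 ret 0 [-56.0, 12.0, 49.0, 130.0, -13.0, 43.0, -71.0]
0 ret -20 [-48.0, 26.0, 44.0, 117.0, -15.0, 65.0, -68.0]
0 ret 20 [-50.0, -10.0, 36.0, 139.0, 10.0, 29.0, -94.0]
0 retup 0 [-60.0, -3.0, 46.0, 117.0, 2.0, 65.0, -88.0]
0 btn 0 [-44.0, 28.0, 33.0, 124.0, -26.0, 35.0, -65.0]
0 btn 0 [-38.0, 29.0, 35.0, 123.0, -29.0, 36.0, -56.0]
0 btnt 15 [-26.0, 22.0, 20.0, 133.0, -40.0, 15.0, -43.0]
0 behind 0 [-42.0, 33.0, 40.0, 95.0, -24.0, 60.0, -68.0]
0 high 0 [-43.0, 27.0, 42.0, 87.0, -18.0, 74.0, -72.0]
0 highfront 0 [-58.0, 4.0, 47.0, 110.0, -3.0, 67.0, -82.0]
0 behindt -20 [-38.0, 46.0, 41.0, 78.0, -23.0, 86.0, -68.0]
1 press 0 [-25.0, 21.0, 13.0, 126.0, -8.0, 34.0, 102.0]
1 press 15 [-25.0, 16.0, 14.0, 136.0, -21.0, 14.0, 115.0]
1 pressA -20 [-22.0, 30.0, 10.0, 112.0, -4.0, 58.0, 97.0]
1 ret 0 [-33.0, 9.0, 22.0, 129.0, -5.0, 43.0, 100.0]
1 ret -20 [-26.0, 21.0, 14.0, 116.0, -3.0, 64.0, 98.0]
1 ret 20 [-56.0, -11.0, 41.0, 140.0, 13.0, 30.0, 82.0]
1 retup 0 [-41.0, -1.0, 28.0, 116.0, 1.0, 65.0, 93.0]
1 btn 0 [-24.0, 24.0, 8.0, 123.0, -6.0, 33.0, 96.0]
1 btn 0 [-21.0, 25.0, 12.0, 122.0, -9.0, 34.0, 106.0]
1 btnt 15 [-13.0, 21.0, 5.0, 132.0, -18.0, 13.0, 115.0]
1 behind 0 [-23.0, 28.0, 11.0, 94.0, -6.0, 58.0, 97.0]
1 high 0 [-26.0, 23.0, 16.0, 86.0, -6.0, 72.0, 98.0]
1 highfront 0 [-38.0, 4.0, 26.0, 109.0, -2.0, 67.0, 96.0]
1 behindt -20 [-20.0, 40.0, 8.0, 77.0, -4.0, 84.0, 95.0]
[180.0, 0.0, 17.2] [180.0, -14.999999999999996, 17.2] [-1.79936169e+02  5.16462278e-03  1.61046755e+02] [ 0.75446535 -0.60785517  0.59234182]
```

```bash
python3 - <<'E'
from h import *
p=arm.current_position(); arm.line_to([p[0],p[1],.33],vel=.3)
arm.movep(W(-.075,0,.25),att()); arm.command_gripper(0.)
c=snap("wrist","w1.png"); print(arm.current_t(),arm.current_position(),W(-.075,0,.25),arm.current_contact_force(),arm.current_gripper_width())
for x,y in((-.09,.06),(-.09,-.06),(.06,-.06),(.06,.06),(-.075,0)): print(x,y,proj(c,W(x,y,.088)).round(1))
E
```

```text
3.7833 [0.45736648 0.0474931  0.25000992] [np.float64(0.4573541228408243), np.float64(0.047521896246696504), 0.25] [-0.20513782 -0.04694474 -0.32446634] -0.0001856900418493832
-0.09 0.06 [235.8 234.9]
-0.09 -0.06 [398.2 234.9]
0.06 -0.06 [409.1  14.1]
0.06 0.06 [224.6  14.1]
-0.075 0 [317.  215.1]
```

View pics/w1.png

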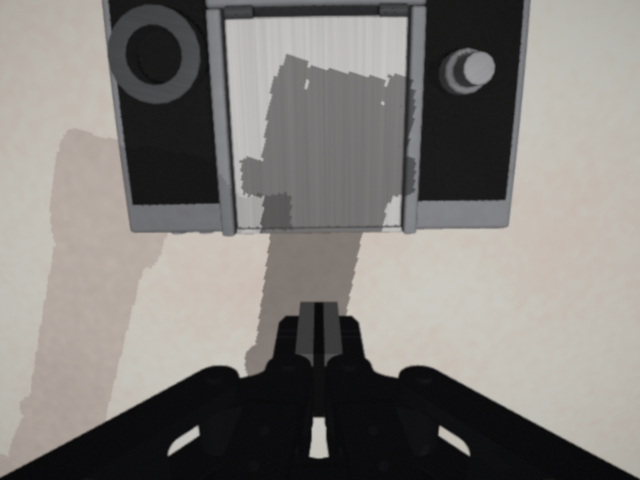

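The wrist view puts the cover's front edge at row ~233 between columns 234 and 404, and its back edge at row ~15. My prediction agrees to within about 3 mm, so I press.

```bash
cat >> h.py <<'E'
def fz(): return np.mean([arm.current_contact_force() for _ in range(3)],0)
def press(x,y,z0,zmin,fmax,a,step=.0007):
    "descend in small steps until fmax or zmin; returns log"
    z=z0;log=[]
    f0=fz()[2]
    while z>zmin:
        z-=step; arm.line_to(W(x,y,z),a,vel=.02)
        f=fz()[2]-f0; log.append((round(z,4),round(float(f),1)))
        if f>fmax: break
    return log
E
python3 - <<'E'
from h import *
arm.line_to(W(-.075,0,.094),att(),vel=.15)
l=press(-.075,0,.094,.0735,12,att()); print(l)
arm.line_to(W(-.115,0,.13),att(),vel=.25)
arm.line_to(W(-.11,0,.3),att(),vel=.25)
arm.sleep(1.0)
c=snap("top","top2.png"); snap("wrist","w2.png");print(arm.current_t(),arm.current_contact_force())
a=c['img'][150:300,185:375,::-1]; w=cv2.imread('pics/w2.png')
o=np.hstack([cv2.resize(w,(440,330)),cv2.resize(a,(360,330))]);cv2.imwrite('pics/c2.png',o)
E
```

```text
[(0.0933, 0.2), (0.0926, 0.1), (0.0919, -0.2), (0.0912, 0.6), (0.0905, -0.2), (0.0898, 1.2), (0.0891, 1.0), (0.0884, 0.8), (0.0877, 2.2), (0.087, 3.3), (0.0863, 2.6), (0.0856, 2.5), (0.0849, 2.6), (0.0842, 2.6), (0.0835, 2.6), (0.0828, 2.4), (0.0821, 3.3), (0.0814, 3.0), (0.0807, 2.2), (0.08, 2.7), (0.0793, 2.4), (0.0786, 4.0), (0.0779, 3.1), (0.0772, 3.7), (0.0765, 2.1), (0.0758, 8.4), (0.0751, 16.4)]
14.0833 [-0.05503236  0.53749014 -0.2834737 ]
```

View pics/c2.png

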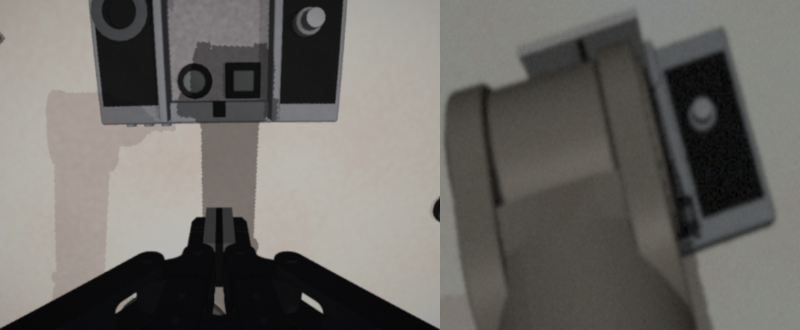

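The left half is the wrist view. The cover is up, and the round button is on the left at full-frame pixel ~(282,118), with the square one on the right at ~(353,118). Before going in I check the button position and where the wrist camera sits relative to the open cover.

```bash
python3 - <<'E'
from h import *
c=snap("wrist"); o,_=ray(c,(320,240)); a=np.radians(YAW)
def con(p): d=np.array(p[:2])-O; return [d[0]*np.cos(a)+d[1]*np.sin(a),-d[0]*np.sin(a)+d[1]*np.cos(a),p[2]]
print('cam con',np.round(con(o),3),'tcp con',np.round(con(arm.current_position()),3))
print(proj(c,W(-.045,.03,.068)),proj(c,W(-.045,-.03,.068)))
g=cv2.cvtColor(c['img'],cv2.COLOR_RGB2GRAY)[90:150,250:390]
cs,h=cv2.findContours((g<45).astype(np.uint8),cv2.RETR_CCOMP,cv2.CHAIN_APPROX_NONE)
for k in cs:
    if cv2.contourArea(k)>200:
        x,y,w,hh=cv2.boundingRect(k);u=(x+250+w/2-.5,y+90+hh/2-.5);print(u,w,hh,cv2.contourArea(k),np.round(con(onz(c,u,.066)),4))
E
```

```text
cam con [-0.034 -0.001  0.443] tcp con [-0.11 -0.    0.3 ]
[281.53160825 119.98009999] [352.82398412 119.97657221]
(283.5, 117.5) 50 52 1929.5 [-0.043   0.0285  0.066 ]
(281.5, 117.5) 34 34 863.0 [-0.043   0.0301  0.066 ]
(353.0, 116.0) 53 53 2601.0 [-0.0418 -0.0302  0.066 ]
(354.0, 117.0) 31 31 887.0 [-0.0426 -0.0311  0.066 ]
```

```bash
python3 - <<'E'
from h import *
A=att(8)
arm.line_to(W(-.046,.03,.2),A,vel=.2)
print(fz())
arm.line_to(W(-.046,.03,.073),A,vel=.12)
print(fz(),arm.current_t())
l=press(-.046,.03,.073,.0595,13,A,.001); print(l)
snap("wrist","w3.png")
arm.line_to(W(-.046,.03,.2),A,vel=.2)
arm.line_to(W(-.05,.0,.32),att(),vel=.25)
snap("scene","s3.png");print(arm.current_t(),fz())
a=cv2.imread('pics/w3.png');b=cv2.imread('pics/s3.png')[200:330,260:440]
cv2.imwrite('pics/c3.png',np.hstack([cv2.resize(a,(400,300)),cv2.resize(b,(400,300))]))
E
```

```text
[ 0.77346209 -0.63046182  0.34104174]
[-0.34362458 -0.34876064  0.3195655 ] 16.1
[(0.072, 1.4), (0.071, 1.5), (0.07, 3.3), (0.069, 3.4), (0.068, 3.6), (0.067, 4.4), (0.066, 13.9)]
19.4083 [-1.04670089  0.54613051  0.58010818]
```

View pics/c3.png

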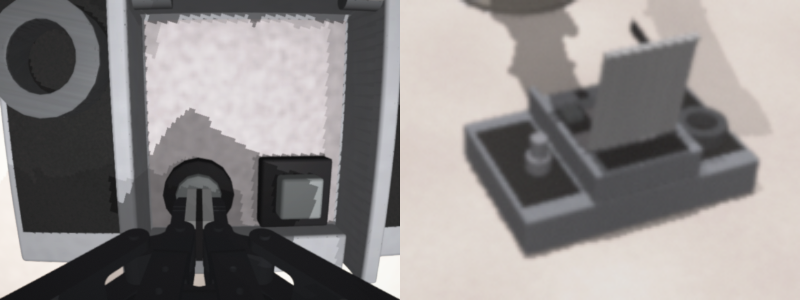

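The right half shows the cover still fully open and leaning back. In the left half the finger is on the round button. Because of the tilt, the stop height (0.066) doesn't prove full travel. I'll press once more with the tool vertical and log the actual TCP height.

```bash
python3 - <<'E'
from h import *
A=att(0)
arm.line_to(W(-.044,.03,.2),A,vel=.25); print(fz())
arm.line_to(W(-.044,.03,.071),A,vel=.12); f0=fz(); print(f0)
z=.071
while z>.0595:
    z-=.001; arm.line_to(W(-.044,.03,z),A,vel=.03); f=fz()-f0
    print(round(z,4),round(float(arm.current_position()[2]),4),f.round(1))
    if f[2]>13: break
arm.line_to(W(-.044,.03,.2),A,vel=.2)
arm.line_to(W(-.05,.0,.32),A,vel=.25)
print(arm.current_t(),fz())
E
```

```text
[0.62325531 0.30318584 0.40608008]
[-1.285552   -0.62570792  1.6741438 ]
0.07 0.0705 [0.4 0.4 1.1]
0.069 0.0692 [ 1.5 -0.   1.2]
0.068 0.0681 [2.3 0.4 2.6]
0.067 0.0671 [3.4 0.6 2.9]
0.066 0.0661 [3.6 0.5 2.8]
0.065 0.0659 [-1.1  0.6 15.4]
24.2417 [-0.41866005 -0.93377875  0.04740955]
```

The stop comes at 0.066 again, where I'd expect 0.062. I'll look closely at the picture taken while the button was pressed.

```bash
python3 - <<'E'
import cv2
a=cv2.imread('pics/w3.png')[225:385,230:550]
cv2.imwrite('pics/c4.png',cv2.convertScaleAbs(cv2.resize(a,(800,400),interpolation=cv2.INTER_CUBIC),alpha=1.7,beta=25))
E
```

```text
(no output)
```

View pics/c4.png

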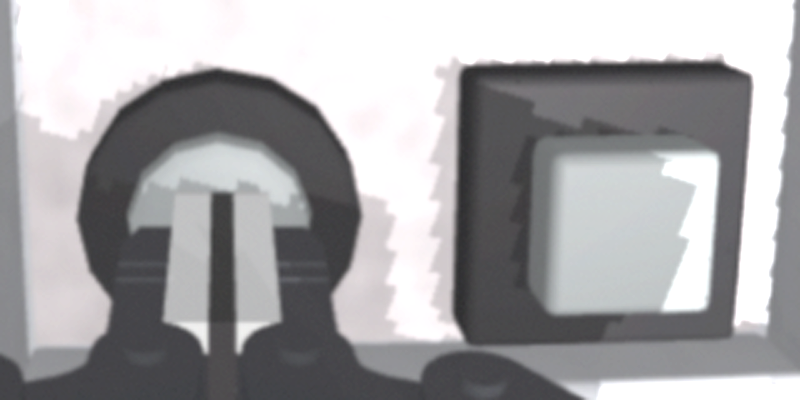

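With the button pressed, its wall still shows about half of what the square one shows. The gripper's side linkage (spread along y) may therefore be resting on the left cheek. I'll press again with the tool turned 90°, so the linkage lies along x, away from the cheek.

```bash
python3 - <<'E'
from h import *
best=None
for s in(90,-90):
    A=[180,0,YAW+s]; q=arm.inverse_kinematics(W(-.043,.03,.06),A)
    d=np.inf if q is None else np.abs(np.array(q)-arm.current_q()).max(); print(s,d)
    if best is None or d<best[0]: best=(d,A)
A=best[1]
arm.movep(W(-.043,.03,.2),A); print(fz())
arm.line_to(W(-.043,.03,.074),A,vel=.12); f0=fz(); print(f0,arm.current_t())
z=.074
while z>.0595:
    z-=.001; arm.line_to(W(-.043,.03,z),A,vel=.03); f=fz()-f0
    print(round(z,4),round(float(arm.current_position()[2]),4),f.round(1))
    if f[2]>13: break
snap("wrist","w5.png"); snap("scene","s5.png")
arm.line_to(W(-.043,.03,.2),A,vel=.2)
print(arm.current_t(),fz())
a=cv2.imread('pics/w5.png');b=cv2.imread('pics/s5.png')[200:330,260:440]
cv2.imwrite('pics/c5.png',np.hstack([cv2.resize(a,(400,300)),cv2.resize(b,(400,300))]))
E
```

```text
90 102.28970708243688
-90 59.92118691750068
[-0.48947312 -0.61736188  1.10512021]
[ 0.00342183  1.27504813 -0.42192746] 26.6833
0.073 0.0733 [-1.1 -1.5  1.1]
0.072 0.0721 [ 0.2 -0.2  1.7]
0.071 0.0711 [-0.7 -1.3  2.8]
0.07 0.0701 [-0.1 -0.4  2.3]
0.069 0.0691 [ 0.4 -0.6  3.4]
0.068 0.068 [0.7 1.  4.4]
0.067 0.067 [0.7 0.1 5.6]
0.066 0.0661 [0.6 0.4 6.1]
0.065 0.0659 [-2.4  1.3 19.1]
29.8583 [ 0.19866449  0.02447536 -0.61017317]
```

View pics/c5.png

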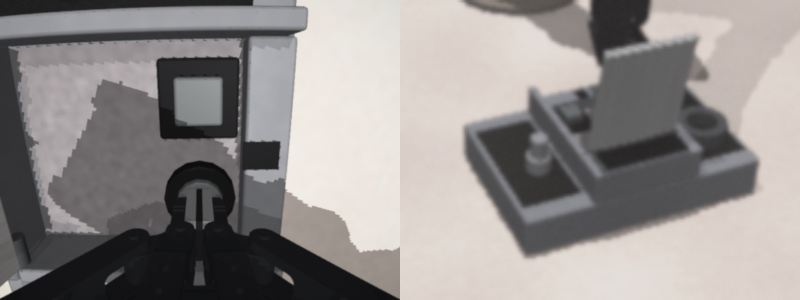

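This gives the same result: 6 mm of travel from first contact at about 0.072, roughly 5 N, then a hard stop, whichever way the tool is turned. So the button was fully in, and its top simply sits about 4 mm higher in arm coordinates than stated. The cover is still open, so I close it from behind.

```bash
python3 - <<'E'
from h import *
A=att(0)
th=np.linspace(1.8,.12,13); pts=[]
for t in th:
    r=.115+.020*(1.8-t)/1.8
    pts.append((.060-r*np.cos(t)+.003*np.sin(t)+.013,0,.085+r*np.sin(t)+.003*np.cos(t)))
print(np.round(pts[0],3),np.round(pts[-1],3))
assert all(arm.inverse_kinematics(W(*p),A) is not None for p in pts)
arm.line_to(W(-.043,0,.34),vel=.3)
arm.movep(W(.14,0,.34),A)
arm.line_to(W(.14,0,pts[0][2]),A,vel=.2); f0=fz(); print(f0,arm.current_t())
for p in pts:
    arm.line_to(W(*p),A,vel=.15); print((fz()-f0).round(1),end=' ')
print(arm.current_t())
x=-.066
l=press(x,0,pts[-1][2],.0745,12,A,.0012); print(l)
arm.line_to(W(x,0,.11),A,vel=.1); arm.line_to(W(-.08,0,.3),A,vel=.25)
c=snap("wrist","w6.png"); snap("scene","s6.png");print(arm.current_t(),fz())
a=cv2.imread('pics/w6.png');b=cv2.imread('pics/s6.png')[180:340,240:440]
cv2.imwrite('pics/c6.png',np.hstack([cv2.resize(a,(400,300)),cv2.resize(b,(400,300))]))
E
```

```text
[0.102 0.    0.196] [-0.059  0.     0.104]
[0.39813397 0.5182806  0.46172372] 32.825
[-0.4  0.4  0.6] [ 0.5 -0.2  0.6] [ 1.4 -0.8  0.7] [ 1.6 -0.1  0.2] [ 0.8 -0.5 -0.9] [ 1.2 -2.2  0.6] [ 0.5 -0.3  1.1] [-1.2 -1.2  1.9] [ 0.3 -0.8  2.2] [-0.9  0.4  1.9] [-0.8 -0.6  2. ] [-1.8 -0.3  2.3] [-2.4 -0.5  2.1] 36.425
[(np.float64(0.1028), -0.7), (np.float64(0.1016), -0.1), (np.float64(0.1004), -0.7), (np.float64(0.0992), 0.3), (np.float64(0.098), -0.2), (np.float64(0.0968), 0.0), (np.float64(0.0956), 0.1), (np.float64(0.0944), -0.5), (np.float64(0.0932), 0.6), (np.float64(0.092), -0.7), (np.float64(0.0908), -0.2), (np.float64(0.0896), 0.4), (np.float64(0.0884), 0.6), (np.float64(0.0872), 0.2), (np.float64(0.086), 0.5), (np.float64(0.0848), 0.8), (np.float64(0.0836), 0.5), (np.float64(0.0824), 0.4), (np.float64(0.0812), 0.7), (np.float64(0.08), -0.1), (np.float64(0.0788), 0.5), (np.float64(0.0776), 0.9), (np.float64(0.0764), 7.7), (np.float64(0.0752), 22.6)]
44.175 [-1.12789233  0.65798677  0.13005564]
```

View pics/c6.png

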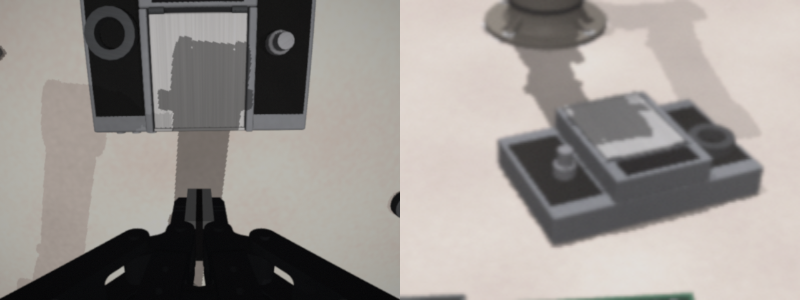

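The cover reached its stop (z 0.076) and has stayed down level, with both gauges where they were. The arm is clear at z 0.3, so I hand in.

```bash
python3 -c "
from h import *
arm.sleep(.3); print(arm.current_t()); arm.finish_job()"
```

```text
44.475
the job is handed in; nothing more can be done
```

The job is done and handed in at 44.5 s, but `finish_job` gives no verdict, so the outcome rests on my own checks.

**What I did:**
1. I pressed the cover's front edge to its stop with about 16 N, backed off, and it sprang open by itself.
2. I pressed the round button, which is the left one, and let it come back. I did this three times to be sure it went all the way in.
3. I swung the cover down from behind and pushed it to its stop with about 23 N, then let go.

**Last checks:** The final pictures show the cover shut and level, both deck gauges where they stood, and the arm clear at z 0.30. I judged the cover and gauges by eye and did not measure them again. With the cover shut, the buttons can't be seen. The other loose things were not checked one by one, but the arm never went near them.

**Disagreement:** The round button's contact began at about z 0.072 and stopped at 0.066, against the 0.068 and 0.062 I expected from the stated height. The travel of about 6 mm and the force of 4 to 6 N before the hard stop match a full press. The stop was at the same height with the tool turned 90°, so I accepted it; I did not find the cause of the 4 mm offset.

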